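# Grinding balls held level over the dish for rinsing

## Robot

A 6-joint arm with a two-finger parallel gripper is mounted at the origin on a cart in front of the work surface, level with it; the furniture and walls round the work are solid. World frame = base frame: x ahead of the robot, y to its left, z up, the work surface at z = 0. Lengths are in mm, angles in degrees, forces in N, time in s.
With the tool pointing down it reaches from about 300 to 850 mm from the base axis. Payload 4.2 kg.
Tool frame: the origin (TCP) lies midway between the tips of the shut fingers; the grasp point (between the pads) lies 19 mm behind it; z points along the fingers, y is the line along which they close (so a half turn about z gives the same grasp; the last joint's range is limited). The gripper opens to 91 mm and grips with 3 to 60 N. Pads are 32 mm wide; open, the fingers measure 118 mm over their backs; the gripper's body (76 mm by 178 mm) begins 60 mm behind the grasp point.
Start: joints at [-66.75, 18.312, 89.639, -0, 72.044, -1.146], TCP at [237.508, -523.673, 213.976] pointing down, gripper open.
Joint ranges: [-177.97, 177.97], [-48.28, 115.42], [12.27, 149.76], [-77.06, 257.06], [2.81, 150.46], [-146.56, 146.56]. Speed limits (degrees/s): [147.25, 147.25, 180, 180, 180, 180].

## Interface

Orientations are given as [roll, pitch, yaw] about the fixed x, y, z axes, in that order (R = Rz(yaw) Ry(pitch) Rx(roll)).
In Python, from workcell import env gives the robot as it stands.
- The arm moves only by the shell command python3 -m jog 'ROWS' [FORCE]. ROWS is a JSON object of lists of equal length, an entry for each row: "jaw": the finger opening in mm, from 0 to 91.2; "slide": the shift along the tool's x, y, z in units of 30 mm (1.0 is 30 mm), a list of three; "spin": the turn about the tool's z in units of 8 degrees (1.0 is 8 degrees). In form: {"jaw": [jaw, ...], "slide": [[dx, dy, dz], ...], "spin": [spin, ...]}. A call has 1 to 10 rows; each row shifts and turns the commanded pose from where the row before left it, along the tool's axes as they then stand; what a row does not reach is not made up. A row lasts 1/10 s, in which the tool goes at most 50 mm and 8.59 degrees, less where a joint would pass 70% of its speed; a pose out of reach is approached as far as the arm can. A call is refused whole if a number of a shift passes 1 or a number of a turn 1, either way. A call with a gripper value outside its range is refused whole. The fingers move at their own pace and stop on an object; FORCE is the grip in N (left out, the last holds). Time passes only in rows, so rows that do not move let the fingers close. It gives the time, the measured TCP pose, the force, the opening and the grip force at its end, in the units of the state.
- env.state(): the state, without advancing time (a new reading comes with each control period).
- env.grab_frame(name): name is "scene" or "side" or "wrist"; returns the picture (480x640x3 uint8, red, green, blue); there is no depth.
- env.camera_model(name): a dict with "fx", "fy", "cx", "cy" (pixels), "camera_from_world" (4x4, takes a point from world to camera coordinates). Camera axes: x right, y up, looking along -z (the intrinsics and any distortion apply to the point x, -y, -z); pixel columns grow to the right and rows downward; lengths in mm; the calibration is good to about 2 mm. The wrist camera is an equidistant fisheye: a pixel r from the principal point sees the ray r / f radians off the axis. A picture is of the moment at which its call begins: read the wrist's pose just before it. camera_model takes no time and is no camera call; for the wrist camera it gives the pose at the moment of the call.
- env.job_done(): hands the job in; it is judged then, once.
The state is a dict: "time_s": time; "qpos": joint angles; "qvel": joint speeds; "effort": joint torques, N m; "ee_pos": TCP position; "ee_rot": TCP orientation; "force": force on the tool from outside, world axes, zero at the start; "torque": the same for the moment, N m; "gripper_width": finger opening in mm; "gripper_force": force on a finger pad.
Only numpy, scipy, OpenCV 4.12 (cv2) and the standard library are available. Lean on these libraries where they do the work, as an engineer would, in place of code of your own. Each camera call takes 0.05 s, during which the arm holds its last target. There are 200 camera calls.

## Task

The steel grinding balls have to be rinsed: tip all six out of the small beaker into the perforated draining tray where it stands on the bench, and stand the empty beaker upright on the bench again. Then pick the tray up by its handle and carry it, level and without losing a ball, to the round glass dish, and finish while holding it there: still and level, the middle of the pan over the middle of the dish and a few centimetres above its rim, clear of the glass, so that I can rinse the balls with the wash bottle. Leave the dish, wash bottle, large beaker and spatula where they are.

Things in the scene. Friction and masses are not known exactly. Their poses are not given: they have to be found in the camera images.
- beaker: the small glass beaker, open at the top, 52 mm across the outside, 68 mm tall, wall about 2 mm, 55 g; at the start it stands upright with the six steel balls inside it, filling about its lower 30 mm. Origin at the centre of its underside, z up along its axis
- beaker_mouth (a point): centre of the small beaker's mouth, 68 mm above its underside, on its axis
- tray: the draining tray: shallow perforated stainless pan, 110 mm long (its x), 86 mm wide (its y), on four 4 mm rubber studs, with an upright handle in the middle of its -x end; 0.14 to 0.23 kg empty. Inner floor 106 x 82 mm, 6 mm above its underside; rim 17 mm above its underside, keeping the balls in. Origin: centre of the underside, x pointing away from the handle, z up
- tray_floor (a point): centre of the tray's inner floor, 6 mm above its underside; axes as the tray's
- tray_grip (a point): middle of the tray's black upright grip block: 14 mm thick (tray x), 26 mm wide (tray y), 44 mm tall; 56 mm above the tray's underside (its top 78 mm), 57.5 mm from the tray's centre towards its -x, with only the pan's low rim beside it. Held there the pan hangs out to one side, so grip firmly (60 N or so)
- dish: the transfer dish: a round clear glass dish, open at the top, 101 mm across, 58 mm tall, 170 g, empty, standing loose. Origin at the centre of its underside, z up
- dish_mouth (a point): centre of the glass dish's mouth, level with its rim, 58 mm above the bench
- wash_bottle: white wash bottle with a red cap and bent spout, 63 x 111 mm, 214 mm tall; a bystander, stays where it is. Origin at the centre of its underside
- large_beaker: large empty glass beaker, 80 mm across, 105 mm tall; a bystander, stays where it is. Origin at the centre of its underside
- spatula: steel spatula with a brown handle lying near the front edge of the bench, 19 x 239 x 19 mm, long along its y; a bystander, stays where it is. Origin at the centre of its underside
- ball_0_center (a point): centre of one of the six loose steel balls, each 16 mm across, 17 g, smooth and free to roll
- ball_1_center (a point): centre of another of the six steel balls
- ball_2_center (a point): centre of another of the six steel balls
- ball_3_center (a point): centre of another of the six steel balls
- ball_4_center (a point): centre of another of the six steel balls
- ball_5_center (a point): centre of another of the six steel balls
There are look-alikes about, which are no part of the job. What is shaped like the tray but brown, green or turquoise is not meant.

How it is judged (in metres and radians):
On the way, in this order (a step that is already met when the one before it is completed fails the run):
1. the small beaker is lifted and tipped towards the tray (angle between beaker's own z axis and vertical above 0.9 rad and horizontal distance between beaker_mouth and tray_floor below 0.11 m and height (world z) of tray below 0.01 m), for 0.1 s.
2. all six balls lie in the tray on the bench (x of ball_0_center in the frame of tray_floor between -0.054 and 0.054 m and y of ball_0_center in the frame of tray_floor between -0.042 and 0.042 m and z of ball_0_center in the frame of tray_floor between 0.004 and 0.026 m and x of ball_1_center in the frame of tray_floor between -0.054 and 0.054 m and y of ball_1_center in the frame of tray_floor between -0.042 and 0.042 m and z of ball_1_center in the frame of tray_floor between 0.004 and 0.026 m and x of ball_2_center in the frame of tray_floor between -0.054 and 0.054 m and y of ball_2_center in the frame of tray_floor between -0.042 and 0.042 m and z of ball_2_center in the frame of tray_floor between 0.004 and 0.026 m and x of ball_3_center in the frame of tray_floor between -0.054 and 0.054 m and y of ball_3_center in the frame of tray_floor between -0.042 and 0.042 m and z of ball_3_center in the frame of tray_floor between 0.004 and 0.026 m and x of ball_4_center in the frame of tray_floor between -0.054 and 0.054 m and y of ball_4_center in the frame of tray_floor between -0.042 and 0.042 m and z of ball_4_center in the frame of tray_floor between 0.004 and 0.026 m and x of ball_5_center in the frame of tray_floor between -0.054 and 0.054 m and y of ball_5_center in the frame of tray_floor between -0.042 and 0.042 m and z of ball_5_center in the frame of tray_floor between 0.004 and 0.026 m and height (world z) of tray below 0.01 m and angle between tray's own z axis and vertical below 0.1 rad), for 0.2 s.
3. the tray is lifted off the bench with all six balls in it, the beaker standing upright on the bench (x of ball_0_center in the frame of tray_floor between -0.054 and 0.054 m and y of ball_0_center in the frame of tray_floor between -0.042 and 0.042 m and z of ball_0_center in the frame of tray_floor between 0.004 and 0.026 m and x of ball_1_center in the frame of tray_floor between -0.054 and 0.054 m and y of ball_1_center in the frame of tray_floor between -0.042 and 0.042 m and z of ball_1_center in the frame of tray_floor between 0.004 and 0.026 m and x of ball_2_center in the frame of tray_floor between -0.054 and 0.054 m and y of ball_2_center in the frame of tray_floor between -0.042 and 0.042 m and z of ball_2_center in the frame of tray_floor between 0.004 and 0.026 m and x of ball_3_center in the frame of tray_floor between -0.054 and 0.054 m and y of ball_3_center in the frame of tray_floor between -0.042 and 0.042 m and z of ball_3_center in the frame of tray_floor between 0.004 and 0.026 m and x of ball_4_center in the frame of tray_floor between -0.054 and 0.054 m and y of ball_4_center in the frame of tray_floor between -0.042 and 0.042 m and z of ball_4_center in the frame of tray_floor between 0.004 and 0.026 m and x of ball_5_center in the frame of tray_floor between -0.054 and 0.054 m and y of ball_5_center in the frame of tray_floor between -0.042 and 0.042 m and z of ball_5_center in the frame of tray_floor between 0.004 and 0.026 m and angle between beaker's own z axis and vertical below 0.1 rad and height (world z) of beaker between -0.006 and 0.006 m and height (world z) of tray above 0.03 m and angle between tray's own z axis and vertical below 0.2 rad), for 0.2 s.
At the end, for the whole second after the job is handed in: Tray held in the fingers, still, within 0.1 rad of level, floor centre within 25 mm of the dish's axis, underside 8 to 80 mm above its rim and not touching it, all six balls in the tray; the empty small beaker stands upright on the bench, let go; the dish stands on the bench (x of ball_0_center in the frame of tray_floor between -0.054 and 0.054 m and y of ball_0_center in the frame of tray_floor between -0.042 and 0.042 m and z of ball_0_center in the frame of tray_floor between 0.004 and 0.026 m and x of ball_1_center in the frame of tray_floor between -0.054 and 0.054 m and y of ball_1_center in the frame of tray_floor between -0.042 and 0.042 m and z of ball_1_center in the frame of tray_floor between 0.004 and 0.026 m and x of ball_2_center in the frame of tray_floor between -0.054 and 0.054 m and y of ball_2_center in the frame of tray_floor between -0.042 and 0.042 m and z of ball_2_center in the frame of tray_floor between 0.004 and 0.026 m and x of ball_3_center in the frame of tray_floor between -0.054 and 0.054 m and y of ball_3_center in the frame of tray_floor between -0.042 and 0.042 m and z of ball_3_center in the frame of tray_floor between 0.004 and 0.026 m and x of ball_4_center in the frame of tray_floor between -0.054 and 0.054 m and y of ball_4_center in the frame of tray_floor between -0.042 and 0.042 m and z of ball_4_center in the frame of tray_floor between 0.004 and 0.026 m and x of ball_5_center in the frame of tray_floor between -0.054 and 0.054 m and y of ball_5_center in the frame of tray_floor between -0.042 and 0.042 m and z of ball_5_center in the frame of tray_floor between 0.004 and 0.026 m and angle between each of beaker, tray's own z axis and vertical below 0.1 rad and height (world z) of beaker between -0.006 and 0.006 m and contact force between the fingers and beaker below 0.1 N and linear speed of tray below 0.03 m/s and angular speed of tray below 0.15 rad/s and horizontal distance between tray_floor and dish_mouth below 0.025 m and z of tray in the frame of dish_mouth between 0.008 and 0.08 m and contact force between the fingers and tray above 2 N and contact force between tray and dish below 0.1 N and angle between dish's own z axis and vertical below 0.05 rad and height (world z) of dish below 0.006 m); the arm keeps its last pose, push and grip.
It fails at once if the tray was tipped more than 0.3 rad (angle between tray's own z axis and vertical above 0.3 rad).
It fails at once if the dish was pushed away (distance of dish from where it was at the start of the episode above 0.03 m).
It fails at once if the wash bottle was pushed away (distance of wash_bottle from where it was at the start of the episode above 0.03 m).
It fails at once if the large beaker was pushed away (distance of large_beaker from where it was at the start of the episode above 0.03 m).
It fails at once if the spatula was pushed away (distance of spatula from where it was at the start of the episode above 0.03 m).
It also fails if it takes over 66 s, if anything falls off the work surface, if the arm or the gripper's body presses on something with over 40 N, if the wrist force passes 120 N, or if a joint passes its speed limit or range.

## Working session

There is one attempt and no reset: what is moved stays moved. The work goes in short steps, Python scripts to look and compute and a shell command to move; the robot and the scene stay as the last step left them, time stands still between calls to the robot, and variables do not carry over. Pictures are saved under pics/ and viewed, at most 10 in all, crops included, and the job is handed in when it is done.

```bash
mkdir -p pics; ls; python3 - <<'E'
from workcell import env
import cv2,numpy as np,json
s=env.state();print(s)
ims=[]
for n in["scene","side","wrist"]:
    m=env.camera_model(n);print(n,{k:(np.round(v,3).tolist() if not isinstance(v,str) else v) for k,v in m.items()})
    im=env.grab_frame(n);cv2.imwrite(f"pics/{n}0.png",im[:,:,::-1])
E
```

```text
pics
{'time_s': 0.0, 'qpos': array([-6.67510833e+01,  1.83513626e+01,  8.97069756e+01, -1.79626455e-03,
        7.20416241e+01, -1.14648924e+00]), 'qvel': array([-0.03370677, -0.01419906, -0.08979965, -0.0252082 ,  0.1010627 ,
        0.02288939]), 'effort': array([-1.21140372e-03, -4.12459731e+01, -2.31971204e+01,  7.24171568e-02,
        4.57387569e-02, -1.30706981e-04]), 'ee_pos': array([ 237.28245499, -523.2099283 ,  213.11919607]), 'ee_rot': array([-1.79900024e+02, -2.92671711e-04,  2.43959610e+01]), 'force': array([ 0.29231757,  0.32722605, -0.93228589]), 'torque': array([-0.02072168, -0.01855507,  0.04544079]), 'gripper_force': 0.0, 'gripper_width': 91.15417018097786}
scene {'fx': 555.244, 'fy': 555.244, 'cx': 316.239, 'cy': 239.33, 'camera_from_world': [[-0.668, -0.744, -0.003, 432.602], [0.475, -0.43, 0.768, -283.231], [-0.573, 0.512, 0.64, -1133.782], [0.0, 0.0, 0.0, 1.0]]}
side {'fx': 517.001, 'fy': 517.001, 'cx': 320.799, 'cy': 233.582, 'camera_from_world': [[0.977, -0.215, -0.002, -530.373], [0.123, 0.553, 0.824, -171.24], [-0.176, -0.805, 0.567, -899.753], [0.0, 0.0, 0.0, 1.0]]}
wrist {'fx': 371.648, 'fy': 371.648, 'cx': 323.553, 'cy': 239.284, 'camera_from_world': [[0.413, -0.911, -0.001, -573.751], [0.879, 0.398, -0.263, 29.939], [0.24, 0.107, 0.965, -390.512], [0.0, 0.0, 0.0, 1.0]]}
```

View pics/scene0.png

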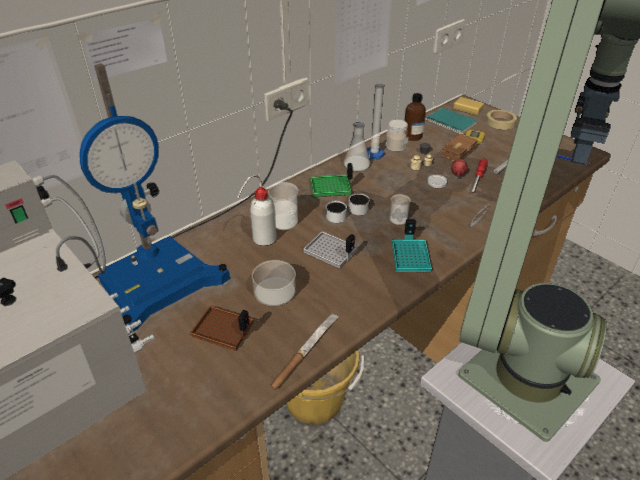

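View pics/side0.png

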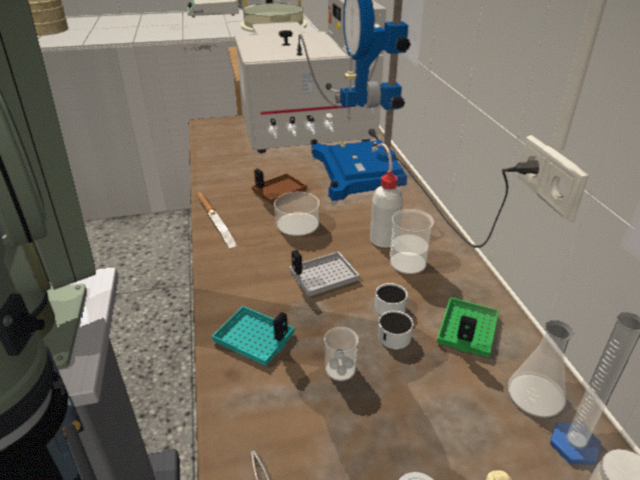

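```bash
cat > h.py <<'E'
import numpy as np,cv2
from workcell import env
def ray(m,u,v):
    T=np.array(m["camera_from_world"]);R=T[:3,:3];c=-R.T@T[:3,3]
    x=(u-m["cx"])/m["fx"];y=(v-m["cy"])/m["fy"]
    d=R.T@np.array([x,-y,-1.]);return c,d/np.linalg.norm(d)
def plane(m,u,v,z):
    c,d=ray(m,u,v);return c+d*(z-c[2])/d[2]
def tri(m1,p1,m2,p2):
    c1,d1=ray(m1,*p1);c2,d2=ray(m2,*p2)
    s=np.linalg.lstsq(np.c_[d1,-d2],c2-c1,rcond=None)[0]
    a=c1+s[0]*d1;b=c2+s[1]*d2;return (a+b)/2,np.linalg.norm(a-b)
def proj(m,p):
    q=np.array(m["camera_from_world"])@np.r_[p,1];return m["cx"]+m["fx"]*q[0]/-q[2],m["cy"]-m["fy"]*q[1]/-q[2]
E
python3 - <<'E'
import cv2,numpy as np
a=cv2.imread('pics/scene0.png');b=cv2.imread('pics/side0.png')
A=cv2.resize(a[185:285,300:420],None,fx=4,fy=4,interpolation=3)
B=cv2.resize(b[240:390,285:365],None,fx=4,fy=4,interpolation=3)
o=np.zeros((600,800,3),np.uint8);o[:400,:480]=A;o[:,480:]=B
C=cv2.resize(a[255:310,240:310],None,fx=3.6,fy=3.6,interpolation=3);o[402:600,0:252]=C
C=cv2.resize(b[185:240,265:328],None,fx=3.6,fy=3.6,interpolation=3);o[402:600,252:252+C.shape[1]]=C[:, :228]
cv2.imwrite('pics/crop.png',o)
E
```

```text
(no output)
```

View pics/crop.png

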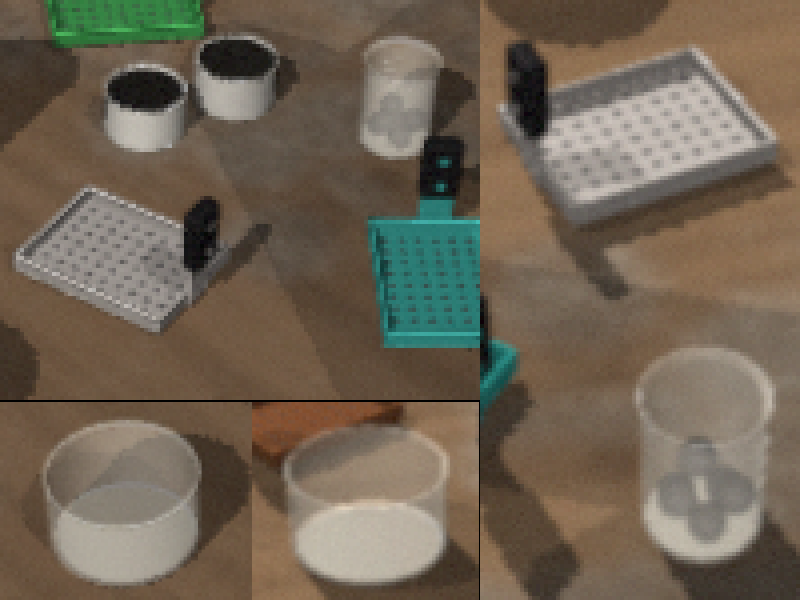

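Tray-shaped candidates in the scene view are steel grey (330,249), turquoise (411,255), green (331,186) and brown (222,328). The steel-grey one, with its black grip at (351,240), fits the description. The small beaker at (400,209) is the glass with grey balls in it. The dish is at (274,283).

```bash
python3 - <<'E'
from h import *
S=env.camera_model("scene");D=env.camera_model("side")
for m in(S,D):print("cam",ray(m,320,240)[0].round())
sc=dict(back=(322,232.5),left=(304.25,248.75),front=(340,265.5),right=(356.25,247.5))
sd=dict(back=(338.75,252.5),right=(358.75,275.5),front=(308,292),left=(290.75,268))
for k,p in sc.items():
  print(k,plane(S,*p,17).round(1),end=' ')
  for j,q in sd.items():
    x,g=tri(S,p,D,q)
    if g<8: print(j,x.round(1),round(g,1),end=' | ')
  print()
for n,p,q in[("grip top",(351,235.75),(296.5,251.75)),("beaker rim",(400.5,199.25),(341.5,338.25)),("dish rim",(274.4,274.7),(297.2,203.1)),
 ("cup1",(336.25,207.5),(391,293)),("cup2",(359.25,199.75),(396,320)),("large",(285,190),(412,220)),("bottle",(262,192),(389,180)),("turqgrip",(410,221),(281,316)),("greengrip",(350,166),(467,320))]:
  x,g=tri(S,p,D,q);print(n,x.round(1),round(g,1))
# beaker base: bottom extents
print(proj(S,(0,0,0)))
E
```

```text
cam [-226.  780.  945.]
cam [ 380. -744.  650.]
back [614.9   8.8  17. ] back [586.1  36.3  50.4] 2.2 | right [619.5   5.   12.5] 0.9 | 
left [596.6  86.9  17. ] back [599.5  84.6  13.9] 0.3 | right [635.8  53.4 -28. ] 1.2 | 
front [489.6  62.9  17. ] front [523.9  27.3 -29.3] 2.4 | left [494.5  58.5  11.3] 0.8 | 
right [510.9 -15.2  17. ] front [514.6 -19.7  11.7] 0.9 | left [487.3  11.5  48.3] 2.0 | 
grip top [500.8  17.3  80.3] 0.5
beaker rim [ 531.3 -201.1   68.5] 0.2
dish rim [539.5 227.9  55.9] 0.8
cup1 [654.7 -80.2  33.4] 0.8
cup2 [ 637.9 -151.2   35.7] 4.1
large [731.1  35.6 106.3] 0.3
bottle [711.3 123.  150.3] 1.5
turqgrip [ 446.9 -140.1   75.3] 1.3
greengrip [ 734.2 -210.5   74. ] 1.3
(np.float64(528.0962294506272), np.float64(378.03554910217144))
```

The moves offer only shifts and spin, so I'll first check cheaply, at the edge of reach, whether the tool ever tilts. This is free space straight up.

```bash
python3 -m jog '{"jaw":[91,91,91,91,91,91,91,91,91,91],"slide":[[0,0,-1],[0,0,-1],[0,0,-1],[0,0,-1],[0,0,-1],[0,0,-1],[0,0,-1],[0,0,-1],[0,0,-1],[0,0,-1]],"spin":[0,0,0,0,0,0,0,0,0,0]}'
python3 -m jog '{"jaw":[91,91,91,91,91,91,91,91,91,91],"slide":[[0,0,-1],[0,0,-1],[0,0,-1],[0,0,-1],[0,0,-1],[0,0,-1],[0,0,-1],[0,0,-1],[0,0,-1],[0,0,-1]],"spin":[0,0,0,0,0,0,0,0,0,0]}'
python3 -c "
from workcell import env
s=env.state();print(s['qpos'].round(1),s['ee_pos'].round(),s['ee_rot'].round(1))"
```

```text
time_s: 1.15
ee_pos: [237.4, -523.4, 515.0]
ee_rot: [-180.0, 0.0, 24.4]
force: [0.8, -0.7, 0.9]
gripper_width: 90.7
gripper_force: 0.0
time_s: 2.15
ee_pos: [203.6, -449.0, 689.9]
ee_rot: [175.7, 0.0, 24.4]
force: [-0.6, -0.9, 0.2]
gripper_width: 91.0
gripper_force: 0.0
[-67.   21.4  12.3   0.2 142.1  -1.3] [ 204. -449.  690.] [175.7   0.   24.4]
```

Pushing past the reach tilts the tool outward by 4.3°. I'll see whether the tilt grows and whether it persists.

```bash
Q='from workcell import env
s=env.state();print(s["qpos"].round(1),s["ee_pos"].round(),s["ee_rot"].round(1))'; echo "$Q">q.py
python3 -m jog '{"jaw":[91,91,91,91,91,91],"slide":[[0,1,-0.5],[0,1,-0.5],[0,1,-0.5],[0,1,-0.5],[0,1,-0.5],[0,1,-0.5]],"spin":[0,0,0,0,0,0]}' >/dev/null; python3 q.py
python3 -m jog '{"jaw":[91,91],"slide":[[0,0,0],[0,0,0]],"spin":[0,0]}' >/dev/null; python3 q.py
python3 -m jog '{"jaw":[91,91,91,91],"slide":[[0,-0.5,1],[0,-0.5,1],[0,-0.5,1],[0,-0.5,1]],"spin":[0,0,0,0]}' >/dev/null; python3 q.py
```

```text
[-66.8  25.6  12.3   0.3 133.   -1. ] [ 242. -533.  656.] [170.9  -0.   24.4]
[-66.8  25.5  12.3   0.3 133.1  -1. ] [ 241. -532.  657.] [171.    0.   24.4]
[-66.9   9.9  55.9   0.2 105.1  -1.3] [ 225. -497.  540.] [170.8   0.   24.4]
```

The tilt persists. That gives a plan: tilt the tool about 53° once, grasp the upright beaker like that, and spin 180° about the tool axis, which tips the beaker about 106°. Spinning back sets it upright again. First I'll check where the walls are, and work out the reach.

```bash
python3 - <<'E'
from h import *
S=env.camera_model("scene");D=env.camera_model("side")
for n,p in dict(benchend=(608,155),backR=(480,95),backL=(100,255),mid=(300,160),front=(430,345)).items(): print(n,plane(S,*p,0).round())
for h in(-750,-900):
  for p in((600,190),(640,215),(560,370)): print(h,p,plane(S,*p,h).round())
E
```

```text
benchend [ 303. -960.    0.]
backR [  842. -1022.     0.]
backL [946. 481.  -0.]
mid [ 950. -201.    0.]
front [189.  81.   0.]
-750 (600, 190) [  582. -1967.  -750.]
-750 (640, 215) [  343. -1905.  -750.]
-750 (560, 370) [ 120. -739. -750.]
-900 (600, 190) [  654. -2210.  -900.]
-900 (640, 215) [  393. -2143.  -900.]
-900 (560, 370) [ 150. -873. -900.]
```

There is free space toward −y out to about 900 mm. I'll swing to azimuth −79° (perpendicular to the tray's long axis) and stretch out there to build up the tilt.

```bash

python3 -m jog '{"jaw":[91,91,91,91,91,91,91,91,91,91],"slide":[[-1,1,0.6],[-1,1,0.6],[-1,1,0.6],[-1,1,0.6],[-1,1,0.6],[-0.25,1,0.5],[-0.25,1,0.5],[-0.25,1,0.5],[-0.25,1,0],[-0.25,1,0]],"spin":[0,0,0,0,0,0,0,0,0,0]}' >/dev/null; python3 q.py
python3 -m jog '{"jaw":[91,91,91,91,91,91],"slide":[[-0.25,1,0],[-0.25,1,0],[-0.25,1,0],[-0.25,1,0],[-0.25,1,0],[-0.25,1,0]],"spin":[0,0,0,0,0,0]}' >/dev/null; python3 q.py
```

```text
[-79.5  45.6  12.3   2.4 111.3 -12.7] [ 180. -833.  425.] [169.    0.4  24.3]
[-79.7  48.8  12.3   2.5 101.6 -13.1] [ 190. -903.  390.] [162.5   1.7  24. ]
```

```bash

python3 -m jog '{"jaw":[91,91,91,91,91,91],"slide":[[-0.25,1,-0.8],[-0.25,1,-0.8],[-0.25,1,-0.8],[-0.25,1,-0.8],[-0.25,1,-0.8],[-0.25,1,-0.8]],"spin":[0,0,0,0,0,0]}' >/dev/null; python3 q.py
python3 -m jog '{"jaw":[91,91,91,91,91,91],"slide":[[-0.3,1,-0.8],[-0.3,1,-0.8],[-0.3,1,-0.8],[-0.3,1,-0.8],[-0.3,1,-0.8],[-0.3,1,-0.8]],"spin":[0,0,0,0,0,0]}' >/dev/null; python3 q.py
```

```text
[-80.5  43.1  12.3   3.   98.7 -13.5] [ 178. -891.  487.] [154.2   3.4  23.3]
[-82.   37.3  12.3   4.   96.3 -14.3] [ 157. -867.  585.] [146.    5.   22.4]
```

```bash

python3 -m jog '{"jaw":[91,91,91,91,91,91,91],"slide":[[-0.1,1,-0.4],[-0.1,1,-0.4],[-0.1,1,-0.4],[-0.1,1,-0.4],[-0.1,1,-0.4],[-0.1,1,-0.4],[-0.1,1,-0.4]],"spin":[0,0,0,0,0,0,0]}' >/dev/null; python3 q.py
python3 -m jog '{"jaw":[91,91,91,91,91,91,91],"slide":[[-0.1,1,0],[-0.1,1,0],[-0.1,1,0],[-0.1,1,0],[-0.1,1,0],[-0.1,1,0],[-0.1,1,0]],"spin":[0,0,0,0,0,0,0]}' |head -1; python3 q.py
```

```text
[-80.2  34.2  12.3   3.   90.7 -12.7] [ 179. -862.  653.] [137.5   6.5  21.3]
time_s: 7.55
[-78.4  34.6  12.3   1.9  81.9 -11.5] [ 206. -896.  683.] [129.2   7.6  20.1]
```

```bash

python3 -m jog '{"jaw":[91,91],"slide":[[-0.1,1,0],[-0.1,1,0]],"spin":[0,0]}' |head -1; python3 q.py
python3 - <<'E'
from h import *
from scipy.spatial.transform import Rotation as R
S=env.camera_model("scene");D=env.camera_model("side")
M=R.from_euler('xyz',env.state()["ee_rot"],degrees=True).as_matrix();print(M.round(2),np.degrees(np.arccos(-M[2,2])),np.degrees(np.arctan2(M[1,2],M[0,2])))
for p in((392,240),(429,238),(433,270),(396,271)): print("turq S",plane(S,*p,15).round())
for p in((213,338),(242,310),(295,347),(263,362)): print("turq D",plane(D,*p,15).round())
print("edge",plane(D,195,340,0).round(),plane(D,195,450,0).round())
print("turqgrip planes",plane(S,410,221,78).round(),plane(D,281,316,78).round())
for p in((215,275),(228,272),(130,318)):print("scale",plane(S,*p,25).round())
print("whitecap",plane(S,437,181,10).round())
E
```

```text
time_s: 7.75
[-78.   34.5  12.3   1.6  79.7 -11.2] [ 213. -902.  696.] [126.8   7.8  19.7]
[[ 0.93  0.31  0.19]
 [ 0.33 -0.53 -0.78]
 [-0.14  0.79 -0.59]] 53.55727487788251 -76.08572467617213
turq S [ 471. -107.   15.]
turq S [ 412. -185.   15.]
turq S [327. -96.  15.]
turq S [385. -26.  15.]
turq D [ 335. -104.   15.]
turq D [389. -46.  15.]
turq D [ 466. -154.   15.]
turq D [ 410. -174.   15.]
edge [304. -87.   0.] [ 300. -297.    0.]
turqgrip planes [ 444. -137.   78.] [ 447. -142.   78.]
scale [661. 315.  25.]
scale [648. 286.  25.]
scale [671. 533.  25.]
whitecap [ 571. -418.   10.]
```

Tilt is 53.6° at azimuth −76°, as wanted. The turquoise tray's handle at (447,−140) would foul the hand at the beaker. It's a bystander-free item, so I'll drag that tray about 85 mm toward +y from inside its pan. I'll use a helper that works out the rows.

```bash
cat > plan.py <<'E'
import sys,json
from h import *
from scipy.spatial.transform import Rotation as R
def plan(target,spin,n,ns=None):
    "rows (tool units) to TCP target; spin total in deg spread over first ns rows"
    s=env.state();M=R.from_euler('xyz',s["ee_rot"],degrees=True);ns=ns or n
    w=(np.array(target)-s["ee_pos"])/n/30
    for k in range(n):
        sp=spin/ns/8 if k<ns else 0
        v=(M.inv().apply(w)).round(2);print(v.tolist(),round(sp,2))
        M=M*R.from_euler('z',8*sp,degrees=True)
    print("final axes x,y,z rows:",M.as_matrix().T.round(2).tolist())
if __name__=="__main__":
    a=[float(x) for x in sys.argv[1:]];plan(a[:3],a[3],int(a[4]),int(a[5]) if len(a)>5 else None)
E
python3 - <<'E'
from h import *
from scipy.spatial.transform import Rotation as R
M=R.from_euler('xyz',env.state()["ee_rot"],degrees=True).as_matrix()
# spin so that y becomes horizontal, x up
for s in range(60,121,1):
    y=-np.sin(np.radians(s))*M[:,0]+np.cos(np.radians(s))*M[:,1]
    if abs(y[2])<.008:print(s,y.round(3))
E
python3 plan.py 385 -75 150 99.5 30 13
```

```text
100 [-0.971 -0.238 -0.004]
[0.57, -0.91, -0.32] 0.96
[0.44, -0.97, -0.32] 0.96
[0.31, -1.02, -0.32] 0.96
[0.17, -1.06, -0.32] 0.96
[0.03, -1.07, -0.32] 0.96
[-0.12, -1.06, -0.32] 0.96
[-0.26, -1.04, -0.32] 0.96
[-0.39, -1.0, -0.32] 0.96
[-0.52, -0.93, -0.32] 0.96
[-0.64, -0.86, -0.32] 0.96
[-0.75, -0.76, -0.32] 0.96
[-0.84, -0.66, -0.32] 0.96
[-0.92, -0.54, -0.32] 0.96
[-0.99, -0.41, -0.32] 0
[-0.99, -0.41, -0.32] 0
[-0.99, -0.41, -0.32] 0
[-0.99, -0.41, -0.32] 0
[-0.99, -0.41, -0.32] 0
[-0.99, -0.41, -0.32] 0
[-0.99, -0.41, -0.32] 0
[-0.99, -0.41, -0.32] 0
[-0.99, -0.41, -0.32] 0
[-0.99, -0.41, -0.32] 0
[-0.99, -0.41, -0.32] 0
[-0.99, -0.41, -0.32] 0
[-0.99, -0.41, -0.32] 0
[-0.99, -0.41, -0.32] 0
[-0.99, -0.41, -0.32] 0
[-0.99, -0.41, -0.32] 0
[-0.99, -0.41, -0.32] 0
final axes x,y,z rows: [[0.15, -0.58, 0.8], [-0.97, -0.24, 0.0], [0.19, -0.78, -0.59]]
```

```bash

python3 -m jog '{"jaw":[0,0,0,0,0,0,0,0,0,0],"slide":[[0.57,-0.9,-0.32],[0.44,-0.97,-0.32],[0.3,-1,-0.32],[0.17,-1,-0.32],[0,-1,-0.32],[-0.12,-1,-0.32],[-0.26,-1,-0.32],[-0.4,-1,-0.32],[-0.52,-0.93,-0.32],[-0.64,-0.86,-0.32]],"spin":[0.96,0.96,0.96,0.96,0.96,0.96,0.96,0.96,0.96,0.96]}' |head -1; python3 q.py
python3 -m jog '{"jaw":[0,0,0,0,0,0,0,0,0,0],"slide":[[-0.75,-0.76,-0.32],[-0.84,-0.66,-0.32],[-0.92,-0.54,-0.32],[-1,-0.4,-0.32],[-1,-0.4,-0.32],[-1,-0.4,-0.32],[-1,-0.4,-0.32],[-1,-0.4,-0.32],[-1,-0.4,-0.32],[-1,-0.4,-0.32]],"spin":[0.96,0.96,0.96,0,0,0,0,0,0,0]}' |head -1; python3 q.py
python3 plan.py 385 -75 110 0 10
```

```text
time_s: 8.75
[-64.5   0.4  87.5 -14.6  40.   83.7] [ 257. -637.  523.] [150.7 -47.  -38.5]
time_s: 9.75
[-39.5 -15.8 120.4 -42.6  38.2 146.5] [ 268. -387.  366.] [177.8 -50.3 -69.6]
[-1.19, -0.73, -0.13] 0.0
[-1.19, -0.73, -0.13] 0.0
[-1.19, -0.73, -0.13] 0.0
[-1.19, -0.73, -0.13] 0.0
[-1.19, -0.73, -0.13] 0.0
[-1.19, -0.73, -0.13] 0.0
[-1.19, -0.73, -0.13] 0.0
[-1.19, -0.73, -0.13] 0.0
[-1.19, -0.73, -0.13] 0.0
[-1.19, -0.73, -0.13] 0.0
final axes x,y,z rows: [[0.22, -0.6, 0.77], [-0.95, -0.32, 0.02], [0.23, -0.73, -0.64]]
```

Joint 6 hit its limit, so I'll fit a kinematic model from the logged readings and plan within the joint ranges.

```bash
cat > kin.py <<'E'
import numpy as np
from scipy.spatial.transform import Rotation as R
from scipy.optimize import least_squares
lo=np.array([-177.9,-48.2,12.3,-77,2.9,-146.5]);hi=np.array([177.9,115.4,149.7,257,150.4,146.5])
r=lambda a,x:R.from_euler(a,x,degrees=True)
data=[([-66.751,18.351,89.707,0,72.04,-1.146],[237.3,-523.2,213.1],[-179.9,0,24.396]),
([-67,21.4,12.3,.2,142.1,-1.3],[203.6,-449,689.9],[175.7,0,24.4]),([-66.8,25.6,12.3,.3,133,-1],[242,-533,656],[170.9,0,24.4]),
([-66.9,9.9,55.9,.2,105.1,-1.3],[225,-497,540],[170.8,0,24.4]),([-79.5,45.6,12.3,2.4,111.3,-12.7],[180,-833,425],[169,.4,24.3]),
([-82,37.3,12.3,4,96.3,-14.3],[157,-867,585],[146,5,22.4]),([-78,34.5,12.3,1.6,79.7,-11.2],[213,-902,696],[126.8,7.8,19.7]),
([-64.5,.4,87.5,-14.6,40,83.7],[257,-637,523],[150.7,-47,-38.5]),([-39.5,-15.8,120.4,-42.6,38.2,146.5],[268,-387,366],[177.8,-50.3,-69.6])]
def rot(q,c):return r('z',q[0])*r('y',q[1]+q[2])*r('z',q[3])*r('y',q[4])*r('z',q[5]+c)
def blocks(q):
    q1=r('z',q[0]).as_matrix();a=q1;b=q1@r('y',q[1]).as_matrix();c=q1@r('y',q[1]+q[2]).as_matrix();t=rot(q,0).as_matrix()
    return np.c_[a[:,0],a[:,2],b[:,0],b[:,2],c[:,0],c[:,2],t[:,2]]
C0=np.mean([((r('xyz',e).as_matrix().T) is None) or (rot(q,0).inv()*r('xyz',e)).as_euler('zyx',degrees=True)[0]%360 for q,p,e in data])
W=np.vstack([blocks(q) for q,_,_ in data]);y=np.hstack([p for _,p,_ in data])
X=np.linalg.lstsq(W,y,rcond=1e-6)[0]
def fk(q):return blocks(q)@X,rot(q,C0)
def ik(p,Rt,q0):
    f=lambda q:np.r_[(fk(q)[0]-p)/3,np.degrees((Rt.inv()*fk(q)[1]).as_rotvec())]
    best=None
    for g in(q0,[10,10,90,-50,70,0],[-20,10,90,-50,70,0],[30,10,90,-50,70,60],[10,30,90,-50,70,100]):
        s=least_squares(f,np.clip(g,lo+.1,hi-.1),bounds=(lo,hi))
        if best is None or s.cost<best.cost:best=s
    return best.x,np.sqrt(2*best.cost)
def orient(alpha,az,spin=0,xup=True):
    "tool tilted alpha from down towards azimuth az, y horizontal"
    a,z=np.radians([alpha,az]);d=np.array([np.cos(z),np.sin(z),0]);u=np.array([0,0,1.])
    t=np.sin(a)*d-np.cos(a)*u;x=np.cos(a)*d+np.sin(a)*u
    if not xup:x=-x
    return R.from_matrix(np.c_[x,np.cross(t,x),t])*r('z',spin)
E
python3 - <<'E'
from kin import *
print(C0,X.round(1))
for q,p,e in data: 
    P,O=fk(q);print((P-p).round(1),np.degrees((O.inv()*r('xyz',e)).magnitude()).round(2))
q0=data[-1][0]
for a,az in((53.6,-76),(50.3,-72.5),(54,-45),(54,-20)):
  for n,p in dict(turq=(385,-75,12),beaker=(531,-201,35),tray=(560,5,60),dish=(484,215,140)).items():
    for s in (0,150,165,180):
      q,c=ik(p,orient(a,az,s,False),q0);print(a,az,n,s,q.round(),round(c,1))
E
```

```text
90.0168349437907 [  0.8 138.3   1.1 590.8  25.6 417.  331.3]
[-10.   -5.8   0.7] 0.02
[-9.8 -5.8  0.4] 0.11
[-10.   -5.    0.9] 0.03
[-9.5 -5.5  0.6] 0.11
[-11.9  -2.9   0.6] 0.07
[-11.9  -0.3  -0.3] 0.04
[-12.   -0.   -1.6] 0.1
[-10.6  -4.3  -0.9] 0.15
[-7.4 -7.5 -0.4] 0.02
53.6 -76 turq 0 [ 30.  34. 137. -69.  56.  81.] 0.0
53.6 -76 turq 150 [  0.  15. 131. -30.  35. 146.] 40.6
53.6 -76 turq 165 [ -8.  11. 136. -21.  20. 146.] 45.0
53.6 -76 turq 180 [ 30.  34. 137. -69.  56. -99.] 0.0
53.6 -76 beaker 0 [  7.  34. 122. -77.  55.  59.] 1.8
53.6 -76 beaker 150 [ -7.  25. 113. -40.  41. 146.] 31.0
53.6 -76 beaker 165 [-14.  22. 116. -30.  31. 146.] 36.8
53.6 -76 beaker 180 [   7.   34.  122.  -77.   55. -121.] 1.8
53.6 -76 tray 0 [ 28.  36. 110. -58.  68.  54.] 0.0
53.6 -76 tray 150 [ 14.  27. 103. -30.  58. 146.] 37.3
53.6 -76 tray 165 [  7.  23. 108. -21.  46. 146.] 45.8
53.6 -76 tray 180 [  28.   36.  110.  -58.   68. -126.] 0.0
53.6 -76 dish 0 [ 48.  34.  96. -42.  88.  51.] 0.0
53.6 -76 dish 150 [ 36.  27.  92. -25.  81. 146.] 45.4
53.6 -76 dish 165 [ 29.  20.  98. -16.  68. 146.]
[... 1991 characters left out ...]
0.0
54 -20 turq 180 [-10.   7. 145. -49.   3. 146.] 30.4
54 -20 beaker 0 [-21.  30. 146. 179.  51.  90.] 0.0
54 -20 beaker 150 [ -21.   30.  146.  179.   51. -120.] 0.0
54 -20 beaker 165 [ -21.   30.  146.  179.   51. -105.] 0.0
54 -20 beaker 180 [-21.  30. 146. 179.  51. -90.] 0.0
54 -20 tray 0 [ 17.  26. 142. 224.  45.  80.] 0.0
54 -20 tray 150 [  8.  16. 127. -66.  15. 146.] 22.0
54 -20 tray 165 [  4.  16. 128. -55.   9. 146.] 23.7
54 -20 tray 180 [  1.  16. 129. -42.   3. 146.] 24.5
54 -20 dish 0 [ 53.  18. 128. -77.  52.  44.] 2.4
54 -20 dish 150 [ 40.  11. 120. -48.  40. 146.] 22.1
54 -20 dish 165 [ 34.   8. 121. -38.  32. 146.] 27.3
54 -20 dish 180 [ 28.   6. 124. -27.  21. 146.] 31.3
```

The model fits: with the camera side down, the 180° pour spin runs from j6 ≈ 55 to −125, within range. Now move over the turquoise pan, spinning −178.5°.

```bash
python3 plan.py 385 -75 110 -178.5 23
```

```text
[-0.52, -0.32, -0.06] -0.97
[-0.47, -0.38, -0.06] -0.97
[-0.42, -0.44, -0.06] -0.97
[-0.35, -0.49, -0.06] -0.97
[-0.28, -0.54, -0.06] -0.97
[-0.21, -0.57, -0.06] -0.97
[-0.13, -0.59, -0.06] -0.97
[-0.05, -0.61, -0.06] -0.97
[0.04, -0.61, -0.06] -0.97
[0.12, -0.6, -0.06] -0.97
[0.2, -0.57, -0.06] -0.97
[0.27, -0.54, -0.06] -0.97
[0.34, -0.5, -0.06] -0.97
[0.41, -0.45, -0.06] -0.97
[0.46, -0.39, -0.06] -0.97
[0.51, -0.32, -0.06] -0.97
[0.55, -0.25, -0.06] -0.97
[0.58, -0.18, -0.06] -0.97
[0.6, -0.09, -0.06] -0.97
[0.61, -0.01, -0.06] -0.97
[0.6, 0.07, -0.06] -0.97
[0.59, 0.15, -0.06] -0.97
[0.56, 0.23, -0.06] -0.97
final axes x,y,z rows: [[-0.2, 0.61, -0.77], [0.95, 0.31, -0.0], [0.23, -0.73, -0.64]]
```

```bash

python3 -m jog '{"jaw":[0,0,0,0,0,0,0,0,0,0],"slide":[[-0.52,-0.32,-0.06],[-0.47,-0.38,-0.06],[-0.42,-0.44,-0.06],[-0.35,-0.49,-0.06],[-0.28,-0.54,-0.06],[-0.2,-0.57,-0.06],[-0.13,-0.6,-0.06],[-0.05,-0.6,-0.06],[0.04,-0.6,-0.06],[0.12,-0.6,-0.06]],"spin":[-0.97,-0.97,-0.97,-0.97,-0.97,-0.97,-0.97,-0.97,-0.97,-0.97]}' |head -1; python3 q.py
python3 -m jog '{"jaw":[0,0,0,0,0,0,0,0,0,0],"slide":[[0.2,-0.57,-0.06],[0.27,-0.54,-0.06],[0.34,-0.5,-0.06],[0.4,-0.45,-0.06],[0.46,-0.4,-0.06],[0.5,-0.32,-0.06],[0.55,-0.25,-0.06],[0.58,-0.18,-0.06],[0.6,-0.1,-0.06],[0.6,0,-0.06]],"spin":[-0.97,-0.97,-0.97,-0.97,-0.97,-0.97,-0.97,-0.97,-0.97,-0.97]}' |head -1; python3 q.py
python3 plan.py 385 -75 110 -23.3 3
```

```text
time_s: 10.75
[ -3.9  -8.8 133.  -62.7  53.7 117.6] [ 319. -251.  256.] [130.1  -8.   11. ]
time_s: 11.75
[ 22.2  10.8 135.8 -62.2  60.   73.4] [ 369. -115.  145.] [155.1  45.1  74.4]
[0.61, 0.07, -0.03] -0.97
[0.6, 0.15, -0.03] -0.97
[0.57, 0.23, -0.03] -0.97
final axes x,y,z rows: [[-0.2, 0.61, -0.77], [0.95, 0.31, -0.01], [0.23, -0.73, -0.64]]
```

```bash

python3 -m jog '{"jaw":[0,0,0,0,0,0,0],"slide":[[0.6,0.07,-0.03],[0.6,0.15,-0.03],[0.57,0.23,-0.03],[0.77,0,0.64],[0.77,0,0.64],[0.77,0,0.64],[0.2,0,0.16]],"spin":[-0.97,-0.97,-0.97,0,0,0,0]}' |egrep 'time|pos|force'
python3 - <<'E'
from h import *
cv2.imwrite('pics/a.png',np.hstack([env.grab_frame(n)[150:400,a:a+300,::-1] for n,a in(("scene",270),("side",170))]))
E
```

```text
time_s: 12.45
ee_pos: [386.7, -78.8, 17.0]
force: [-18.2, 42.7, 82.9]
gripper_force: 41.6
```

View pics/a.png

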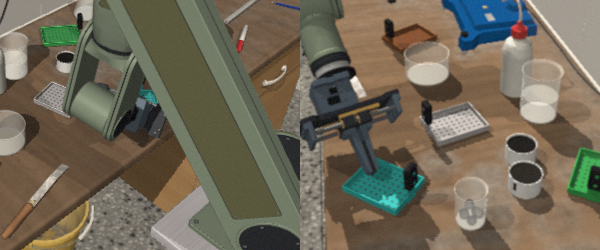

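The finger is in the turquoise pan but pressing its floor with 83 N, because the tilted fingertip's lower corner sits about 12 mm below the TCP. I'll raise it a little and drag +y.

```bash

python3 -m jog '{"jaw":[0,0],"slide":[[-0.35,0,-0.3],[0,0,0]],"spin":[0,0]}' |egrep 'time|pos|force'
python3 -m jog '{"jaw":[0,0,0,0,0,0],"slide":[[0.4,0.2,-0.48],[0.4,0.2,-0.48],[0.4,0.2,-0.48],[0.4,0.2,-0.48],[0.4,0.2,-0.48],[0.3,0.15,-0.36]],"spin":[0,0,0,0,0,0]}' |egrep 'time|pos|force'
python3 - <<'E'
from h import *
cv2.imwrite('pics/b.png',np.hstack([env.grab_frame(n)[150:400,a:a+300,::-1] for n,a in(("scene",270),("side",170))]))
E
python3 q.py
```

```text
time_s: 12.75
ee_pos: [385.1, -75.6, 27.0]
force: [0.3, -0.5, 0.3]
gripper_force: 0.0
time_s: 13.35
ee_pos: [384.0, 36.1, 27.0]
force: [0.3, -4.5, 3.9]
gripper_force: 3.3
[ 41.2  31.7 130.  -55.1  59.5  70.2] [385.  38.  27.] [-179.7   50.5  108. ]
```

View pics/b.png

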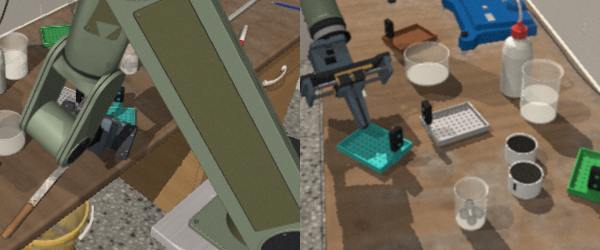

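```bash

python3 -m jog '{"jaw":[91,91,91],"slide":[[-0.8,0,-0.66],[-0.8,0,-0.66],[-0.8,0,-0.66]],"spin":[0,0,0]}' 20|egrep 'time|pos'
python3 - <<'E'
from h import *;from kin import *
D=env.camera_model("side");print("turq grip",plane(D,267,289,78).round())
s=env.state();O=r('xyz',s["ee_rot"]);print(O.as_matrix().T.round(3))
off=s["ee_pos"]-fk(s["qpos"])[0]
for p in((535,-215,30),(535,-215,40),(510,-135,110),(560,10,60)):
    q,c=ik(np.array(p)-off,O,s["qpos"]);print(p,q.round(1),c.round(2))
E
python3 plan.py 510 -135 112 0 8; python3 plan.py 535.5 -215 30 0 1
```

```text
time_s: 13.75
ee_pos: [384.8, 36.9, 119.8]
turq grip [434. -73.  78.]
[[-0.198  0.608 -0.769]
 [ 0.953  0.304 -0.005]
 [ 0.231 -0.733 -0.639]]
(535, -215, 30) [  2.7  32.7 120.6 -77.   48.9  51.4] 3.48
(535, -215, 40) [  2.7  31.6 120.8 -77.   49.   50.8] 2.88
(510, -135, 110) [ 13.2  23.6 122.  -67.7  56.   46.7] 0.0
(560, 10, 60) [ 26.8  34.  111.  -58.3  63.1  50.3] 0.0
[-0.51, 0.28, 0.67] 0.0
[-0.51, 0.28, 0.67] 0.0
[-0.51, 0.28, 0.67] 0.0
[-0.51, 0.28, 0.67] 0.0
[-0.51, 0.28, 0.67] 0.0
[-0.51, 0.28, 0.67] 0.0
[-0.51, 0.28, 0.67] 0.0
[-0.51, 0.28, 0.67] 0.0
final axes x,y,z rows: [[-0.2, 0.61, -0.77], [0.95, 0.3, -0.0], [0.23, -0.73, -0.64]]
[-3.8, 2.24, 9.23] 0.0
final axes x,y,z rows: [[-0.2, 0.61, -0.77], [0.95, 0.3, -0.0], [0.23, -0.73, -0.64]]
```

```bash

python3 -m jog '{"jaw":[91,91,91,91,91,91,91,91],"slide":[[-0.5,0.28,0.67],[-0.5,0.28,0.67],[-0.5,0.28,0.67],[-0.5,0.28,0.67],[-0.5,0.28,0.67],[-0.5,0.28,0.67],[-0.5,0.28,0.67],[-0.5,0.28,0.67]],"spin":[0,0,0,0,0,0,0,0]}' |egrep 'time|pos'
python3 plan.py 523 -175 70 0 3; python3 q.py
```

```text
time_s: 14.55
ee_pos: [510.4, -134.6, 108.1]
[0.02, -0.0, 0.63] 0.0
[0.02, -0.0, 0.63] 0.0
[0.02, -0.0, 0.63] 0.0
final axes x,y,z rows: [[-0.2, 0.61, -0.77], [0.95, 0.3, -0.0], [0.23, -0.73, -0.64]]
[ 13.   23.5 122.7 -68.3  55.6  47.4] [ 510. -135.  108.] [-179.7   50.2  108. ]
```

```bash

python3 -m jog '{"jaw":[91,91,91,91],"slide":[[0,0,0.6],[0,0,0.6],[0,0,0.6],[0,0,0.4]],"spin":[0,0,0,0]}' |egrep 'time|pos'
python3 q.py; python3 plan.py 535.5 -215 30 0 4; python3 -c "
from kin import *
from workcell import env
s=env.state();print(r('xyz',s['ee_rot']).as_matrix().T.round(3))"
```

```text
time_s: 14.95
ee_pos: [524.9, -182.4, 65.8]
[  6.6  28.3 123.9 -77.1  50.8  53.2] [ 525. -182.   66.] [-179.4   50.2  108. ]
[0.05, 0.0, 0.41] 0.0
[0.05, 0.0, 0.41] 0.0
[0.05, 0.0, 0.41] 0.0
[0.05, 0.0, 0.41] 0.0
final axes x,y,z rows: [[-0.2, 0.61, -0.77], [0.95, 0.3, -0.01], [0.23, -0.73, -0.64]]
[[-0.198  0.609 -0.768]
 [ 0.953  0.302 -0.006]
 [ 0.228 -0.733 -0.64 ]]
```

```bash

python3 -m jog '{"jaw":[91,91,91,91],"slide":[[0.05,0,0.41],[0.05,0,0.41],[0.05,0,0.41],[0.05,0,0.41]],"spin":[0,0,0,0]}' |egrep 'time|pos|force'
python3 plan.py 535.5 -215 30 0 2; python3 -c "
from kin import *
from workcell import env
s=env.state();print(s['qpos'].round(2),r('xyz',s['ee_rot']).as_matrix().T.round(3))"
```

```text
time_s: 15.35
ee_pos: [542.1, -201.2, 45.1]
force: [-0.1, 0.4, 0.4]
gripper_force: 0.0
[0.07, -0.16, 0.31] 0.0
[0.07, -0.16, 0.31] 0.0
final axes x,y,z rows: [[-0.2, 0.62, -0.76], [0.96, 0.28, -0.02], [0.2, -0.73, -0.65]]
[  3.89  31.29 121.2  -77.01  49.6   51.63] [[-0.202  0.622 -0.756]
 [ 0.959  0.282 -0.024]
 [ 0.198 -0.73  -0.654]]
```

```bash

python3 -m jog '{"jaw":[91,91,91,91],"slide":[[0,-0.35,0.3],[0,-0.3,0.3],[0,-0.2,0.2],[0,0,0]],"spin":[0.23,0,0,0]}' |egrep 'time|pos|force'
python3 plan.py 535.5 -215 30 0 1; python3 -c "
from kin import *
from workcell import env
s=env.state();print(s['qpos'].round(2),r('xyz',s['ee_rot']).as_matrix().T.round(3))"
```

```text
time_s: 15.75
ee_pos: [526.2, -216.4, 41.1]
force: [0.3, 0.0, -0.5]
gripper_force: 0.0
[0.25, 0.32, 0.26] 0.0
final axes x,y,z rows: [[-0.17, 0.64, -0.75], [0.97, 0.24, -0.02], [0.17, -0.73, -0.66]]
[  1.97  30.93 122.3  -77.    48.75  52.76] [[-0.174  0.642 -0.747]
 [ 0.97   0.243 -0.017]
 [ 0.171 -0.727 -0.665]]
```

```bash

python3 -m jog '{"jaw":[91,91],"slide":[[0.25,0.25,0.22],[0,0,0]],"spin":[0.16,0]}' |egrep 'time|pos|force'
python3 -c "
from kin import *
from workcell import env
s=env.state();M=r('xyz',s['ee_rot']).as_matrix();print(s['qpos'].round(2),M.T.round(3),'grasp',(s['ee_pos']-19*M[:,2]).round(1))"
python3 - <<'E'
from h import *
cv2.imwrite('pics/c.png',np.hstack([cv2.resize(env.grab_frame("side")[260:400,270:410,::-1],None,fx=3,fy=3),env.grab_frame("wrist")[30:450,160:540,::-1]]))
E
```

```text
time_s: 15.95
ee_pos: [535.4, -212.8, 31.6]
force: [-1.1, -0.2, -1.3]
gripper_force: 0.0
[  2.33  32.37 121.32 -77.02  48.74  54.59] [[-0.153  0.648 -0.746]
 [ 0.973  0.229 -0.   ]
 [ 0.171 -0.726 -0.666]] grasp [ 532.2 -199.    44.2]
```

View pics/c.png

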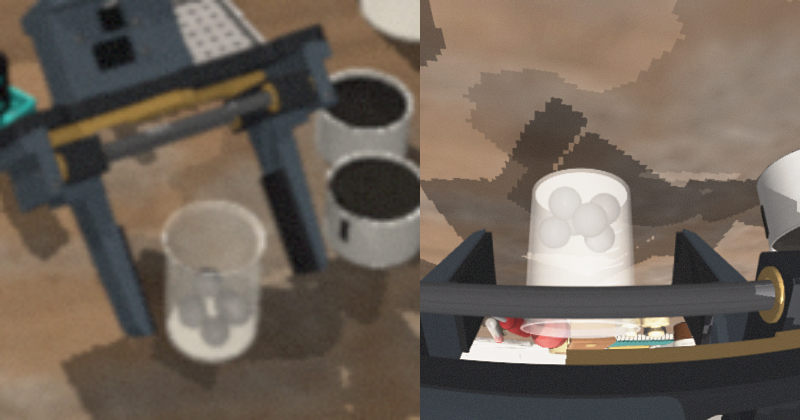

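The beaker is centred between the fingers with the balls inside. Close at 30 N and lift.

```bash

python3 -m jog '{"jaw":[45,45,45,45,45,45],"slide":[[0,0,0],[0,0,0],[0,0,0],[0,0,0],[0,0,0],[0,0,0]],"spin":[0,0,0,0,0,0]}' 30|egrep 'time|width|force'
python3 -m jog '{"jaw":[45,45,45,45],"slide":[[-0.37,0,-0.33],[-0.6,0,-0.53],[-0.6,0,-0.53],[-0.4,0,-0.4]],"spin":[0,0,0,0]}' 30|egrep 'time|width|pos|force'
python3 - <<'E'
from h import *;from kin import *
s=env.state();O=r('xyz',s["ee_rot"]);M=O.as_matrix();print(M.T.round(3))
t=M[:,2];off=s["ee_pos"]-fk(s["qpos"])[0]
m=-(t-[0,0,t[2]])/np.linalg.norm(t[:2]);print("mouth dir",m.round(2))
a=np.arccos(-t[2]);print("pour",np.degrees(2*a))
# want mouth centre (24mm from grasp) at (565,32), grasp z 70
tp=np.cos(2*a)*np.array([0,0,1])+np.sin(2*a)*m
for zg in(140,75):
  g=np.array([563,30,0])-24*tp*[1,1,0]+[0,0,zg];T=g+19*t
  for sp in(0,-90,-180):
    q,c=ik(T-off,O*r('z',sp),s["qpos"]);print("grasp",g.round(),"TCP",T.round(),sp,q.round(),c.round(2))
E
```

```text
time_s: 16.65
force: [-0.5, 0.3, 1.2]
gripper_width: 50.4
gripper_force: 29.9
time_s: 17.05
ee_pos: [534.8, -212.3, 112.8]
force: [0.4, -0.2, -1.8]
gripper_width: 50.6
gripper_force: 30.0
[[-0.152  0.649 -0.746]
 [ 0.974  0.228  0.   ]
 [ 0.17  -0.726 -0.666]]
mouth dir [-0.23  0.97 -0.  ]
pour 96.47280789516219
grasp [568.   7. 140.] TCP [572.  -7. 127.] 0 [ 24.  28. 106. -52.  68.  41.] 0.0
grasp [568.   7. 140.] TCP [572.  -7. 127.] -90 [ 24.  28. 106. -52.  68. -49.] 0.0
grasp [568.   7. 140.] TCP [572.  -7. 127.] -180 [  24.   28.  106.  -52.   68. -139.] 0.0
grasp [568.   7.  75.] TCP [572.  -7.  62.] 0 [ 24.  34. 109. -55.  63.  48.] 0.0
grasp [568.   7.  75.] TCP [572.  -7.  62.] -90 [ 24.  34. 109. -55.  63. -42.] 0.0
grasp [568.   7.  75.] TCP [572.  -7.  62.] -180 [  24.   34.  109.  -55.   63. -132.] 0.0
```

Lifted at 50.6 mm. Now carry it over the tray with the mouth toward +y, starting 64° of the spin on the way.

```bash
python3 plan.py 567 -7 80 -64 10 8;  python3 - <<'E'
from kin import *
from workcell import env
s=env.state();O=r('xyz',s['ee_rot'])*r('z',-64);M=O.as_matrix();print((M.T@[0,0,-1]).round(3))
E
```

```text
[0.51, 0.26, -0.41] -1.0
[0.47, 0.33, -0.41] -1.0
[0.42, 0.39, -0.41] -1.0
[0.36, 0.45, -0.41] -1.0
[0.29, 0.49, -0.41] -1.0
[0.22, 0.53, -0.41] -1.0
[0.15, 0.55, -0.41] -1.0
[0.07, 0.57, -0.41] -1.0
[-0.01, 0.57, -0.41] 0
[-0.01, 0.57, -0.41] 0
final axes x,y,z rows: [[-0.94, 0.08, -0.33], [0.29, 0.68, -0.67], [0.17, -0.73, -0.67]]
[0.327 0.67  0.666]
```

```bash

python3 -m jog '{"jaw":[45,45,45,45,45,45,45,45,45,45],"slide":[[0.5,0.26,-0.41],[0.47,0.33,-0.41],[0.42,0.39,-0.41],[0.36,0.45,-0.41],[0.29,0.49,-0.41],[0.22,0.53,-0.41],[0.15,0.55,-0.41],[0.07,0.57,-0.41],[0,0.57,-0.41],[0,0.57,-0.41]],"spin":[-1,-1,-1,-1,-1,-1,-1,-1,0,0]}' 30|egrep 'time|width|pos|force'
python3 plan.py 567 -7 57 -120 20 15
python3 - <<'E'
from h import *
cv2.imwrite('pics/d.png',np.hstack([cv2.resize(env.grab_frame("side")[200:340,250:390,::-1],None,fx=2.7,fy=2.7),cv2.resize(env.grab_frame("scene")[170:310,260:400,::-1],None,fx=2.7,fy=2.7)]))
E
```

```text
time_s: 18.05
ee_pos: [565.9, -5.3, 78.9]
force: [0.1, -0.4, -1.9]
gripper_width: 50.6
gripper_force: 29.9
[0.01, 0.02, 0.03] -1.0
[0.01, 0.02, 0.03] -1.0
[0.0, 0.02, 0.03] -1.0
[-0.0, 0.03, 0.03] -1.0
[-0.0, 0.02, 0.03] -1.0
[-0.01, 0.02, 0.03] -1.0
[-0.01, 0.02, 0.03] -1.0
[-0.01, 0.02, 0.03] -1.0
[-0.02, 0.02, 0.03] -1.0
[-0.02, 0.02, 0.03] -1.0
[-0.02, 0.01, 0.03] -1.0
[-0.02, 0.01, 0.03] -1.0
[-0.02, 0.01, 0.03] -1.0
[-0.02, 0.0, 0.03] -1.0
[-0.03, 0.0, 0.03] -1.0
[-0.02, -0.0, 0.03] 0
[-0.02, -0.0, 0.03] 0
[-0.02, -0.0, 0.03] 0
[-0.02, -0.0, 0.03] 0
[-0.02, -0.0, 0.03] 0
final axes x,y,z rows: [[0.22, -0.63, 0.74], [-0.96, -0.27, 0.05], [0.17, -0.73, -0.67]]
```

View pics/d.png

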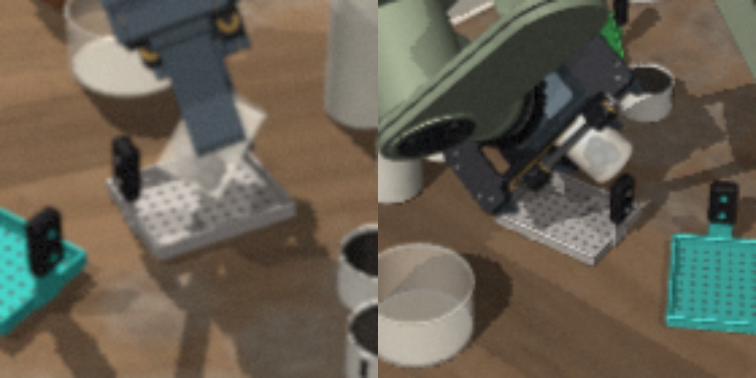

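```bash

python3 -m jog '{"jaw":[45,45,45,45,45,45,45],"slide":[[0.13,0.26,0.26],[0.12,0.25,0.25],[0,0,0],[0,0,0],[0,0,0],[0,0,0],[0,0,0]],"spin":[0,0,-1,-1,-1,-1,-1]}' 30|egrep 'time|width|pos|force'
python3 -m jog '{"jaw":[45,45,45,45,45,45,45,45,45,45],"slide":[[0,0,0],[0,0,0],[0,0,0],[0,0,0],[0,0,0],[0,0,0],[0,0,0],[0,0,0],[0,0,0],[0,0,0]],"spin":[-0.5,-0.5,-0.5,-0.5,-0.5,-0.5,-0.5,-0.5,-0.5,-0.5]}' 30|egrep 'time|width|pos|force'
python3 -m jog '{"jaw":[45,45,45,45,45,45,45,45,45,45],"slide":[[0,0,0],[0,0,0],[0,0,0],[0,0,0],[0,0,0],[0,0,0],[0,0,0],[0,0,0],[0,0,0],[0,0,0]],"spin":[-0.5,-0.5,-0.5,-0.5,-0.5,-0.5,-0.5,-0.5,-0.5,-0.2]}' 30|egrep 'time|width|pos|force'
python3 - <<'E'
from h import *
cv2.imwrite('pics/e.png',np.hstack([cv2.resize(env.grab_frame("side")[200:340,250:390,::-1],None,fx=2.7,fy=2.7),cv2.resize(env.grab_frame("wrist")[30:450,130:550,::-1],(378,378))]))
E
python3 q.py
```

```text
time_s: 18.85
ee_pos: [565.2, -7.6, 55.6]
force: [0.2, -0.7, -1.3]
gripper_width: 50.6
gripper_force: 29.9
time_s: 19.85
ee_pos: [565.2, -7.6, 55.6]
force: [-0.4, -0.5, -2.3]
gripper_width: 50.6
gripper_force: 29.9
time_s: 20.85
ee_pos: [565.3, -7.5, 55.8]
force: [-0.2, -0.6, -1.2]
gripper_width: 50.8
gripper_force: 29.9
[  23.8   34.3  109.2  -55.3   63.2 -132.7] [566.  -7.  56.] [178.1 -48.2 -74.4]
```

View pics/e.png

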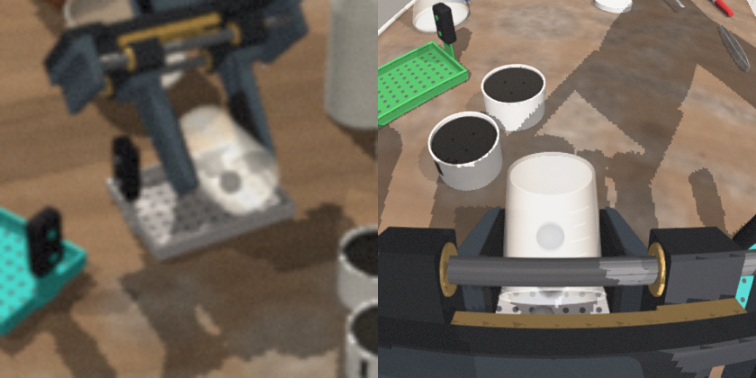

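One ball still shows inside the beaker, at wrist pixel (321,292). I'll wait a few rows and track it numerically.

```bash
cat > ball.py <<'E'
from h import *
g=cv2.cvtColor(env.grab_frame("wrist"),cv2.COLOR_RGB2GRAY);roi=g[215:325,282:362]
d=cv2.medianBlur(roi,5)
bh=cv2.morphologyEx(d,cv2.MORPH_BLACKHAT,cv2.getStructuringElement(2,(45,45)))
n,l,st,c=cv2.connectedComponentsWithStats((bh>22).astype(np.uint8))
print([(st[i,4],(c[i]+[282,215]).round().tolist()) for i in range(1,n) if st[i,4]>60])
E
python3 ball.py
python3 -m jog '{"jaw":[45,45,45,45],"slide":[[0,0,0],[0,0,0],[0,0,0],[0,0,0]],"spin":[0,0,0,0]}' 30|egrep 'time'
python3 ball.py
```

```text
[(np.int32(113), [283.0, 275.0]), (np.int32(1086), [321.0, 314.0])]
time_s: 21.4
[(np.int32(96), [283.0, 273.0]), (np.int32(749), [321.0, 320.0])]
```

```bash

python3 -m jog '{"jaw":[45,45,45],"slide":[[0,0,0],[0,0,0],[0,0,0]],"spin":[0,0,0]}' 30|egrep 'time'
python3 ball.py
python3 - <<'E'
from h import *
w=env.grab_frame("wrist")[180:400,230:420,::-1]
cv2.imwrite('pics/f.png',np.hstack([cv2.resize(env.grab_frame("side")[210:310,270:370,::-1],None,fx=4,fy=4),cv2.resize(w,(346,400))]))
E
python3 -c "
from h import *
from kin import *
s=env.state();O=r('xyz',s['ee_rot']);off=s['ee_pos']-fk(s['qpos'])[0]
for p in((555,-130,32),(545,-140,32),(545,-110,32),(545,-150,32),(535,-120,32)):
    q,c=ik(np.array(p)-off,O*r('z',180),s['qpos']);print(p,q.round(1),c.round(2))"
```

```text
time_s: 21.75
[(np.int32(107), [283.0, 274.0]), (np.int32(746), [321.0, 320.0])]
(555, -130, 32) [ 11.6  34.  116.7 -67.5  53.9  50.9] 0.0
(545, -140, 32) [ 10.8  33.4 118.3 -68.9  53.1  52. ] 0.0
(545, -110, 32) [ 14.1  33.7 117.4 -66.   54.8  52.1] 0.0
(545, -150, 32) [  9.6  33.3 118.5 -69.8  52.5  51.9] 0.0
(535, -120, 32) [ 13.2  33.1 119.  -67.3  54.   53.1] 0.0
```

View pics/f.png

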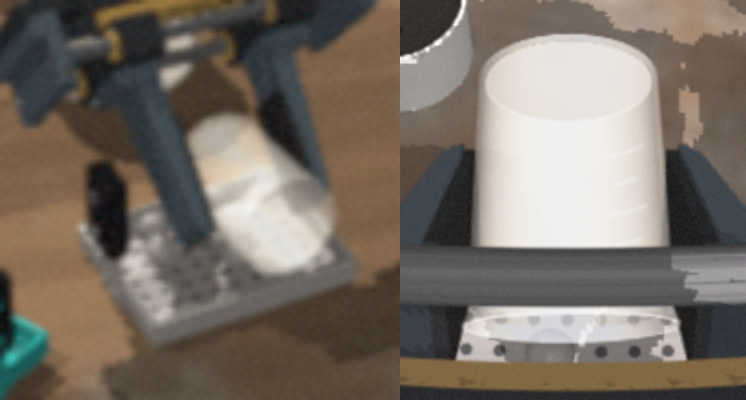

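The beaker is empty. Raise, swing back toward −y and spin upright.

```bash

python3 -m jog '{"jaw":[45,45],"slide":[[0.6,0.05,-0.55],[0.7,0.05,-0.65]],"spin":[0,0]}' 30|egrep 'time|pos'
python3 plan.py 548 -184 75 181.6 23
```

```text
time_s: 22.1
ee_pos: [563.3, -6.2, 109.4]
[0.12, 0.08, 0.22] 0.99
[0.13, 0.07, 0.22] 0.99
[0.14, 0.05, 0.22] 0.99
[0.15, 0.03, 0.22] 0.99
[0.15, 0.01, 0.22] 0.99
[0.15, -0.01, 0.22] 0.99
[0.15, -0.03, 0.22] 0.99
[0.14, -0.05, 0.22] 0.99
[0.13, -0.07, 0.22] 0.99
[0.12, -0.09, 0.22] 0.99
[0.11, -0.11, 0.22] 0.99
[0.09, -0.12, 0.22] 0.99
[0.07, -0.13, 0.22] 0.99
[0.05, -0.14, 0.22] 0.99
[0.03, -0.15, 0.22] 0.99
[0.01, -0.15, 0.22] 0.99
[-0.01, -0.15, 0.22] 0.99
[-0.03, -0.15, 0.22] 0.99
[-0.05, -0.14, 0.22] 0.99
[-0.07, -0.13, 0.22] 0.99
[-0.08, -0.12, 0.22] 0.99
[-0.1, -0.11, 0.22] 0.99
[-0.11, -0.1, 0.22] 0.99
final axes x,y,z rows: [[-0.15, 0.65, -0.75], [0.97, 0.23, -0.0], [0.17, -0.73, -0.67]]
```

```bash

python3 -m jog '{"jaw":[45,45,45,45,45,45,45,45,45,45],"slide":[[0.12,0.08,0.22],[0.13,0.07,0.22],[0.14,0.05,0.22],[0.15,0.03,0.22],[0.15,0,0.22],[0.15,0,0.22],[0.15,-0.03,0.22],[0.14,-0.05,0.22],[0.13,-0.07,0.22],[0.12,-0.09,0.22]],"spin":[0.99,0.99,0.99,0.99,0.99,0.99,0.99,0.99,0.99,0.99]}' 30|egrep 'time|pos'
python3 -m jog '{"jaw":[45,45,45,45,45,45,45,45,45,45],"slide":[[0.11,-0.11,0.22],[0.09,-0.12,0.22],[0.07,-0.13,0.22],[0.05,-0.14,0.22],[0.03,-0.15,0.22],[0,-0.15,0.22],[0,-0.15,0.22],[-0.03,-0.15,0.22],[-0.05,-0.14,0.22],[-0.07,-0.13,0.22]],"spin":[0.99,0.99,0.99,0.99,0.99,0.99,0.99,0.99,0.99,0.99]}' 30|egrep 'time|pos'
python3 -m jog '{"jaw":[45,45,45,45],"slide":[[-0.08,-0.12,0.22],[-0.1,-0.11,0.22],[-0.1,-0.1,0.22],[0,0,0]],"spin":[0.99,0.99,0.92,0]}' 30|egrep 'time|pos'
python3 plan.py 548 -184 40 0 2; python3 -c "
from kin import *
from workcell import env
s=env.state();print(s['qpos'].round(2),r('xyz',s['ee_rot']).as_matrix().T.round(3))"
python3 - <<'E'
from h import *
D=env.camera_model("side");S=env.camera_model("scene")
im=env.grab_frame("side");cv2.imwrite('pics/g_side.png',im[:,:,::-1])
im=env.grab_frame("scene");cv2.imwrite('pics/g_scene.png',im[:,:,::-1])
a=cv2.resize(cv2.imread('pics/g_side.png')[225:345,275:375],None,fx=4,fy=4);b=cv2.resize(cv2.imread('pics/g_scene.png')[200:290,285:375],(400,400))
o=np.zeros((480,800,3),np.uint8);o[:,:400]=a;o[:400,400:]=b;cv2.imwrite('pics/g.png',o)
E
```

```text
time_s: 23.1
ee_pos: [556.7, -84.0, 93.6]
time_s: 24.1
ee_pos: [550.9, -162.3, 78.4]
time_s: 24.5
ee_pos: [548.3, -185.7, 73.2]
[0.43, 0.0, 0.35] 0.0
[0.43, 0.0, 0.35] 0.0
final axes x,y,z rows: [[-0.15, 0.65, -0.75], [0.97, 0.23, -0.0], [0.17, -0.73, -0.67]]
[  5.44  28.91 117.63 -68.96  52.42  46.28] [[-0.152  0.648 -0.746]
 [ 0.974  0.227 -0.002]
 [ 0.169 -0.727 -0.666]]
```

View pics/g.png

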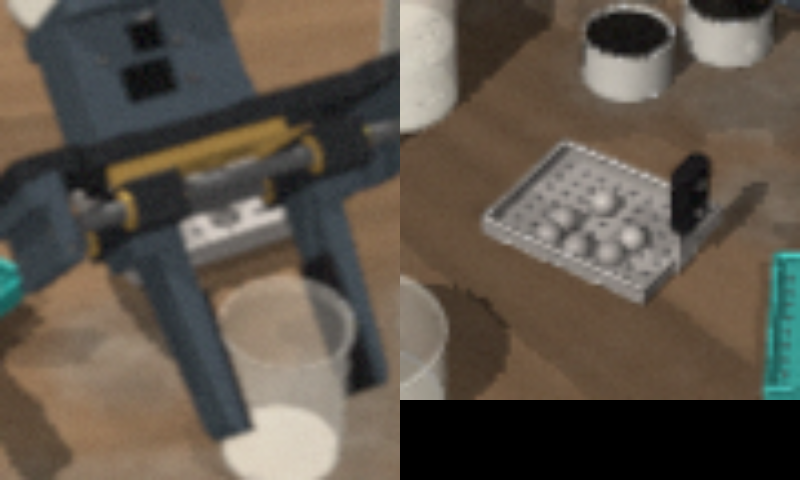

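All six balls are in the tray: six bright spheres around crop (545–630, 200–250). Set the beaker down.

```bash

python3 -m jog '{"jaw":[45,45,45,45],"slide":[[0.35,0,0.31],[0.35,0,0.31],[0.26,0,0.23],[0,0,0]],"spin":[0,0,0,0]}' 30|egrep 'time|pos|force'
python3 plan.py 548 -185 32 0 1
```

```text
time_s: 25.0
ee_pos: [548.3, -184.4, 33.7]
force: [-0.2, -0.1, 0.0]
gripper_force: 29.9
[0.03, -0.01, 0.05] 0.0
final axes x,y,z rows: [[-0.16, 0.65, -0.75], [0.97, 0.23, -0.0], [0.17, -0.73, -0.67]]
```

```bash

python3 -m jog '{"jaw":[45,45,45],"slide":[[0.04,0,0.04],[0.02,0,0.02],[0,0,0]],"spin":[0,0,0]}' 10|egrep 'time|pos|force'
python3 -m jog '{"jaw":[62,62,62,64],"slide":[[0,0,0],[0,0,0],[0,0,0],[0,0,0]],"spin":[0,0,0,0]}' 10|egrep 'time|pos|force|width'
python3 -m jog '{"jaw":[66,66,66,66,66,66,66],"slide":[[0,0,-0.3],[0,0,-0.6],[0,0,-0.8],[0,0,-0.8],[0,0,-0.8],[0,0,-0.8],[0,0,-0.5]],"spin":[0,0,0,0,0,0,0]}' 10|egrep 'time|pos|force|width'
python3 - <<'E'
from h import *
cv2.imwrite('pics/h_side.png',env.grab_frame("side")[:,:,::-1]);cv2.imwrite('pics/h_scene.png',env.grab_frame("scene")[:,:,::-1])
# beaker rim/base: bright interior base blob in side view
D=env.camera_model("side");S=env.camera_model("scene")
for m,n in((D,"side"),(S,"scene")):
    im=cv2.imread(f'pics/h_{n}.png');u,v=map(int,proj(m,(545,-170,3)))
    g=im.min(2)[v-30:v+31,u-35:u+36];k,l,st,c=cv2.connectedComponentsWithStats((g>165).astype(np.uint8))
    print(n,(u,v),[(st[i].tolist(),plane(m,*(c[i]+[u-35,v-30]),3).round(1).tolist()) for i in range(1,k) if st[i,4]>60])
E
python3 q.py
```

```text
time_s: 25.3
ee_pos: [549.0, -184.9, 32.7]
force: [-0.8, -0.4, 0.1]
gripper_force: 10.0
time_s: 25.7
ee_pos: [548.8, -185.0, 32.4]
force: [-0.0, -0.2, 0.1]
gripper_width: 63.7
gripper_force: 0.0
time_s: 26.4
ee_pos: [525.4, -83.2, 125.5]
force: [0.6, 0.3, -0.1]
gripper_width: 65.6
gripper_force: 0.0
side (343, 351) [([24, 23, 26, 20, 417], [544.5, -174.3, 3.0])]
scene (386, 220) [([30, 23, 12, 13, 71], [546.8, -173.7, 3.0])]
[ 17.6  24.  115.1 -57.4  62.1  42.6] [526. -83. 126.] [179.8  48.2 103.2]
```

```bash
python3 - <<'E'
from h import *
from kin import *
S=env.camera_model("scene");D=env.camera_model("side")
u,v=map(int,proj(S,(500,19,56)));
C={}
for f in('scene0','g_scene','h_scene','side0','h_side'):
    m=S if 'scene' in f else D;u,v=map(int,proj(m,(500,19,56)))
    im=cv2.imread(f'pics/{f}.png').max(2)[v-20:v+21,u-16:u+17]
    k,l,st,c=cv2.connectedComponentsWithStats((im<60).astype(np.uint8))
    if k<2: print(f,"none");continue
    i=1+np.argmax(st[1:,4]);C[f]=c[i]+[u-16,v-20];print(f,st[i].tolist(),C[f].round(1),plane(m,*C[f],56).round(1))
x,g=tri(S,C['scene0'],D,C['side0']);print("grip0",x.round(1),g.round(2))
s=env.state();O=r('xyz',s["ee_rot"]);t=O.as_matrix()[:,2];off=s['ee_pos']-fk(s['qpos'])[0]
for p in((500,19,56),(500,19,90),(484,215,140)):
    T=np.array(p)+19*t;q,c=ik(T-off,O,s['qpos']);print(p,T.round(1),q.round(1),c.round(2))
E
```

```text
scene0 [12, 11, 9, 20, 132] [349.8 243.1] [502.5  18.3  56. ]
g_scene [12, 12, 9, 19, 125] [349.6 243.2] [502.6  18.7  56. ]
h_scene [12, 11, 9, 20, 132] [349.8 242.9] [503.   17.8  56. ]
side0 [12, 10, 10, 24, 176] [296.8 261.8] [501.1  18.5  56. ]
h_side [4, 0, 8, 16, 50] [287.6 247.4] [491.8  67.9  56. ]
grip0 [501.5  18.6  56.3] 1.13
(500, 19, 56) [503.3   5.2  43.3] [ 27.9  32.5 117.  -55.4  61.3  56.2] 0.0
(500, 19, 90) [503.3   5.2  77.3] [ 27.9  29.2 115.7 -53.5  64.   52. ] 0.0
(484, 215, 140) [487.3 201.2 127.3] [ 45.   32.   98.8 -39.9  82.   49.5] 0.0
```

```bash
python3 plan.py 489.5 70 106 0 7
```

```text
[0.57, -0.0, -0.5] 0.0
[0.57, -0.0, -0.5] 0.0
[0.57, -0.0, -0.5] 0.0
[0.57, -0.0, -0.5] 0.0
[0.57, -0.0, -0.5] 0.0
[0.57, -0.0, -0.5] 0.0
[0.57, -0.0, -0.5] 0.0
final axes x,y,z rows: [[-0.15, 0.65, -0.75], [0.97, 0.23, 0.0], [0.17, -0.73, -0.67]]
```

```bash

python3 -m jog '{"jaw":[70,70,70,70,70,70,70,70],"slide":[[0.57,0,-0.5],[0.57,0,-0.5],[0.57,0,-0.5],[0.57,0,-0.5],[0.57,0,-0.5],[0.57,0,-0.5],[0.57,0,-0.5],[0,0,0]],"spin":[0,0,0,0,0,0,0,0]}' 10|egrep 'time|pos|force|width'
python3 plan.py 504.8 4.8 43.8 0 5; python3 q.py
```

```text
time_s: 27.3
ee_pos: [489.3, 70.5, 103.6]
force: [-0.3, -0.3, 0.5]
gripper_width: 70.2
gripper_force: 0.0
[-0.0, 0.0, 0.6] 0.0
[-0.0, 0.0, 0.6] 0.0
[-0.0, 0.0, 0.6] 0.0
[-0.0, 0.0, 0.6] 0.0
[-0.0, 0.0, 0.6] 0.0
final axes x,y,z rows: [[-0.15, 0.65, -0.75], [0.97, 0.23, -0.0], [0.17, -0.73, -0.67]]
[ 34.8  28.5 111.  -47.3  70.9  50.1] [489.  71. 104.] [-179.8   48.2  103.4]
```

```bash

python3 -m jog '{"jaw":[70,70,70,70,70,70],"slide":[[0,0,0.6],[0,0,0.6],[0,0,0.6],[0,0,0.6],[0,0,0.6],[0,0,0]],"spin":[0,0,0,0,0,0]}' 10|egrep 'time|pos|force'
python3 -m jog '{"jaw":[40,30,24,20,16,12,8,8,8],"slide":[[0,0,0],[0,0,0],[0,0,0],[0,0,0],[0,0,0],[0,0,0],[0,0,0],[0,0,0],[0,0,0]],"spin":[0,0,0,0,0,0,0,0,0]}' 8|egrep 'time|pos|force|width'
python3 -m jog '{"jaw":[6,4,4],"slide":[[0,0,0],[0,0,0],[0,0,0]],"spin":[0,0,0]}' 60|egrep 'time|pos|force|width'
python3 q.py
```

```text
time_s: 27.9
ee_pos: [503.0, 0.9, 43.6]
force: [0.3, -1.1, 0.7]
gripper_force: 0.0
time_s: 28.8
ee_pos: [504.5, 3.8, 44.9]
force: [-0.7, 1.3, 0.7]
gripper_width: 14.1
gripper_force: 8.0
time_s: 29.1
ee_pos: [504.6, 3.9, 44.9]
force: [-1.1, 1.6, 1.4]
gripper_width: 13.7
gripper_force: 60.0
[ 27.7  32.6 116.5 -55.2  61.6  55.5] [505.   4.  45.] [-180.    48.3  103.2]
```

Gripped at 60 N. Lift straight up, gently.

```bash

python3 -m jog '{"jaw":[4,4,4,4,4,4,4,4,4,4],"slide":[[-0.07,0,-0.07],[-0.15,0,-0.13],[-0.22,0,-0.2],[-0.3,0,-0.27],[-0.3,0,-0.27],[-0.3,0,-0.27],[-0.3,0,-0.27],[-0.3,0,-0.27],[-0.22,0,-0.2],[-0.15,0,-0.13]],"spin":[0,0,0,0,0,0,0,0,0,0]}' 60|egrep 'time|pos|force|width'
python3 -m jog '{"jaw":[4,4],"slide":[[-0.07,0,-0.07],[0,0,0]],"spin":[0,0]}' 60|egrep 'time|pos|force|width'
python3 - <<'E'
from h import *
cv2.imwrite('pics/i_side.png',env.grab_frame("side")[:,:,::-1]);cv2.imwrite('pics/i_scene.png',env.grab_frame("scene")[:,:,::-1])
s=env.state();print(s["torque"].round(2),s["ee_rot"].round(1))
S=env.camera_model("scene");D=env.camera_model("side")
c=np.array([556.5,32.5]);e=np.array([.974,.228]);n=np.array([-.228,.974])
for m,f in((S,'scene'),(D,'side')):
    im=cv2.imread(f'pics/i_{f}.png')
    P=[proj(m,(*(c+a*55*e+b*43*n),s["ee_pos"][2]-45+17)) for a,b in((1,1),(1,-1),(-1,-1),(-1,1))]
    print(f,np.round(P,1).tolist())
    hsv=cv2.cvtColor(im,cv2.COLOR_BGR2HSV);mask=((hsv[...,1]<45)&(hsv[...,2]>90)).astype(np.uint8)
    roi=np.zeros_like(mask);cv2.fillPoly(roi,[np.int32(cv2.convexHull(np.float32(P)).reshape(-1,2))],1);roi=cv2.dilate(roi,np.ones((25,25)))
    k,l,st,cc=cv2.connectedComponentsWithStats(mask&roi);i=1+np.argmax(st[1:,4])
    cn=max(cv2.findContours((l==i).astype(np.uint8),0,2)[0],key=cv2.contourArea);print(st[i].tolist(),cv2.boxPoints(cv2.minAreaRect(cn)).round(1).tolist(),cv2.approxPolyDP(cv2.convexHull(cn),4,True).reshape(-1,2).tolist())
E
```

```text
time_s: 30.1
ee_pos: [504.6, 4.3, 139.1]
force: [0.3, 0.1, -2.1]
gripper_width: 13.3
gripper_force: 60.0
time_s: 30.3
ee_pos: [504.5, 4.4, 141.2]
force: [0.5, 0.4, -2.2]
gripper_width: 13.6
gripper_force: 60.0
[ 0.66  0.13 -0.01] [-179.9   48.3  103.3]
scene [[302.6, 218.5], [322.5, 201.5], [359.3, 216.5], [340.3, 234.7]]
[302, 214, 40, 24, 368] [[300.8999938964844, 221.39999389648438], [305.70001220703125, 210.60000610351562], [343.79998779296875, 227.60000610351562], [339.1000061035156, 238.39999389648438]] [[302, 219], [315, 215], [333, 223], [341, 234], [337, 237]]
side [[339.7, 211.3], [361.2, 233.7], [306.5, 249.2], [287.7, 224.8]]
[294, 212, 67, 43, 1588] [[288.0, 217.10000610351562], [350.3999938964844, 199.3000030517578], [361.6000061035156, 238.6999969482422], [299.29998779296875, 256.5]] [[360, 233], [360, 239], [308, 254], [294, 238], [306, 212], [340, 212]]
```

The corners match the prediction within about 1 px, so the tray is level and 96 mm up. Carry it to the dish with a smooth speed profile.

```bash
python3 plan.py 487.5 199.8 140 0 1; python3 -c "
from h import *
D=env.camera_model('side');S=env.camera_model('scene')
i=cv2.imread('pics/h_side.png')
print(proj(S,(539.5,227.9,57)),proj(D,(539.5,227.9,57)))"
```

```text
[4.32, 0.94, -4.82] 0.0
final axes x,y,z rows: [[-0.15, 0.65, -0.75], [0.97, 0.23, -0.0], [0.17, -0.73, -0.67]]
(np.float64(274.24501258415586), np.float64(274.2394324111851)) (np.float64(297.0460607501379), np.float64(202.78831436118372))
```

```bash

python3 -m jog '{"jaw":[4,4,4,4,4,4,4,4,4],"slide":[[0.09,0.02,-0.1],[0.17,0.04,-0.19],[0.26,0.06,-0.29],[0.35,0.075,-0.39],[0.35,0.075,-0.39],[0.35,0.075,-0.39],[0.35,0.075,-0.39],[0.35,0.075,-0.39],[0.35,0.075,-0.39]],"spin":[0,0,0,0,0,0,0,0,0]}' 60|egrep 'time|pos|force|width'
python3 -m jog '{"jaw":[4,4,4,4,4,4,4,4,4],"slide":[[0.35,0.075,-0.39],[0.35,0.075,-0.39],[0.35,0.075,-0.39],[0.3,0.065,-0.34],[0.22,0.05,-0.24],[0.13,0.03,-0.14],[0.04,0.01,-0.05],[0,0,0],[0,0,0]],"spin":[0,0,0,0,0,0,0,0,0]}' 60|egrep 'time|pos|force|width'
python3 - <<'E'
from h import *
cv2.imwrite('pics/j_side.png',env.grab_frame("side")[:,:,::-1]);cv2.imwrite('pics/j_scene.png',env.grab_frame("scene")[:,:,::-1])
s=env.state();p=s["ee_pos"];print(p.round(1),s["ee_rot"].round(1),s["force"].round(1))
S=env.camera_model("scene");D=env.camera_model("side")
c=np.array([556.5,32.5])+p[:2]-[504.5,4.4];print("centre",c.round(1));e=np.array([.974,.228]);n=np.array([-.228,.974])
for m,f in((S,'scene'),(D,'side')):
    im=cv2.imread(f'pics/j_{f}.png')
    P=[proj(m,(*(c+a*55*e+b*43*n),p[2]-45+17)) for a,b in((1,1),(1,-1),(-1,-1),(-1,1))]
    print(f,np.round(P,1).tolist())
    hsv=cv2.cvtColor(im,cv2.COLOR_BGR2HSV);mask=((hsv[...,1]<45)&(hsv[...,2]>90)).astype(np.uint8)
    roi=np.zeros_like(mask);cv2.fillPoly(roi,[np.int32(cv2.convexHull(np.float32(P)).reshape(-1,2))],1);roi=cv2.dilate(roi,np.ones((17,17)))
    k,l,st,cc=cv2.connectedComponentsWithStats(mask&roi);i=1+np.argmax(st[1:,4])
    cn=max(cv2.findContours((l==i).astype(np.uint8),0,2)[0],key=cv2.contourArea);print(st[i].tolist(),cv2.approxPolyDP(cv2.convexHull(cn),3,True).reshape(-1,2).tolist())
E
```

```text
time_s: 31.3
ee_pos: [494.1, 124.4, 140.6]
force: [0.9, 0.7, -3.1]
gripper_width: 13.3
gripper_force: 60.0
time_s: 32.2
ee_pos: [487.4, 201.0, 140.6]
force: [-0.0, 0.1, -1.9]
gripper_width: 13.7
gripper_force: 60.0
[487.4 201.  140.6] [-179.9   48.3  103.2] [-0.4  0.3 -1.3]
centre [539.4 229.1]
scene [[241.5, 257.8], [265.6, 237.7], [303.5, 255.4], [280.2, 277.0]]
[243, 262, 51, 24, 353] [[243, 262], [272, 268], [293, 280], [288, 285], [272, 285]]
side [[311.0, 167.0], [327.9, 183.8], [279.9, 195.1], [265.2, 177.1]]
[271, 169, 58, 33, 1043] [[328, 185], [327, 189], [282, 201], [271, 189], [281, 175], [307, 169]]
```

```bash

python3 -m jog '{"jaw":[4,4,4,4,4],"slide":[[0,0,0],[0,0,0],[0,0,0],[0,0,0],[0,0,0]],"spin":[0,0,0,0,0]}' 60|egrep 'time|pos|force'
python3 -c "
from workcell import env
print(env.state()['qvel'].round(2));print(env.job_done())"
```

```text
time_s: 32.8
ee_pos: [487.5, 201.5, 140.5]
force: [0.1, 0.2, -1.9]
gripper_force: 60.0
[ 0.02  0.    0.05  0.04 -0.02 -0.09]
the job is handed in; nothing more can be done
None
```

I handed the job in at 32.8 s with the tray held still and level about 38 mm above the dish's rim and centred to within a few mm by my measurements. All six balls were in the tray after the pour (not recounted after the carry), and the empty beaker stands upright on the bench; I also slid the turquoise look-alike tray about 70 mm to clear the hand, pressing on its floor with about 83 N for a moment.

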